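# Seat the satellite module and press its hold-down lever through the guard window

### The job

Push the tall board-stack module along its lane until it is fully home against the end stop with your fingertips, without lifting it. Then reach down through the guard window of that same lane and press its lever fully down, without touching the guard or its window frame. Leave the flat blank in the other lane, that lane's lever and everything else alone.

Things in the scene. Friction and masses are not known exactly. Their poses are not given: they have to be found in the camera images.
- nest: two-lane fixture fixed to the bench; base plate 310 x 300 x 12. Origin on the bench surface; +x along the lanes towards the guard, away from the robot, +y left, z up. Lanes centred on y = +50 (left) and -50 (right): floor 12 above the bench, black side rails 10 tall, 64 apart, from x = -130 to 50, and a steel end stop with its face at x = 40, which a part fully home touches. (sizes in mm)
- guard: guard fixed over the fixture's far half, same origin and axes as nest: grey top plate x = 15 to 165, y = -110 to 110, 106 to 112 above the bench, with one window above each lever; clear side, rear and front walls (the front one ends 66 above the bench, so the module slides under it). Must not be touched. (sizes in mm)
- module_center (a point): centre of the board-stack module: loose, 80 along the lane x 60 x 40 tall, 0.25 to 0.5 kg, aluminium frame, green boards, dark panel on top; centre 20 above the lane floor. It lies in the left or the right lane, short of the stop. Fully home, its centre is at x = 0 of nest, its near face at x = -40, its far end under the guard. (sizes in mm)
- blank_center (a point): centre of the flat aluminium blank, 80 x 60 x 14, loose in the other lane. Leave it and its lever alone. (sizes in mm)
- lever_left (a joint): hold-down lever of the left lane, rad: 0 is up, 0.22 fully down on its stop; starts nearly up. Stiff by friction (3 to 4 N pressed at the paddle), stays where it is left. Pivots at its far end (x = 155, 62 above the bench); fully down, its foot is about 2 above a module that is home. (lengths in mm)
- lever_right (a joint): the same for the right lane
- paddle_left (a point): centre of the top face of the left lever's steel paddle (34 along the lane, 40 across). It lies below window_left, at y = 50 of nest; x = 94, 86 above the bench when up; x = 90, 72 above it when fully down (sizes in mm)
- window_left (a point): centre of the left window (80 along the lane, 72 across, 6 thick) in the guard's top plate, at the plate's upper face, 112 above the bench, x = 90, y = 50 of nest (sizes in mm)
- paddle_right (a point): centre of the top face of the right lever's steel paddle (34 along the lane, 40 across). It lies below window_right, at y = -50 of nest; x = 94, 86 above the bench when up; x = 90, 72 above it when fully down (sizes in mm)
- window_right (a point): centre of the right window (80 along the lane, 72 across, 6 thick) in the guard's top plate, at the plate's upper face, 112 above the bench, x = 90, y = -50 of nest (sizes in mm)
- standoff: loose brass standoff, 16 across, 32 tall, upright on the fixture's base plate outside the left lane; origin at the centre of its underside. Leave it alone (sizes in mm)
- jar: small clear screw jar, 28 across, 40 tall, on the base plate outside the right lane; origin at the centre of its underside. Leave it alone (sizes in mm)
- bottle: white squeeze bottle with blue cap, 60 across, 140 tall, on the bench to the left; origin at the centre of its underside. Leave it alone (sizes in mm)
- tape: roll of amber tape lying flat, 90 across, 24 tall, on the bench to the left; origin at the centre of its underside. Leave it alone (sizes in mm)
- screwdriver: screwdriver with black handle, lying on the bench to the right; origin on its axis at the underside. Leave it alone (sizes in mm)
- tray: grey parts tray, 120 x 90 x 25, on the bench to the right; origin at the centre of its underside. Leave it alone (sizes in mm)
- patch: white block with a copper patch on top, 50 x 35 x 22, on the bench to the right; origin at the centre of its underside. Leave it alone (sizes in mm)
Not all that is in view belongs to the job. What is meant by the part that bears module_center is not purple or red, and is the smaller of those in its own colour.

How it is judged:
On the way, in this order (a step that is already met when the one before it is completed fails the run):
1. the module is home against its stop (within 4 mm), the levers still up (x of module_center in the frame of nest above -0.004 m and value of joint each of lever_left, lever_right below 0.08 rad), for 0.2 s.
2. the lever of the module's lane is fully down (over 0.195 rad), the module still home (x of module_center in the frame of nest above -0.004 m and ((y of module_center in the frame of nest above 0 m and value of joint lever_left above 0.195 rad and value of joint lever_right below 0.08 rad) or (y of module_center in the frame of nest below 0 m and value of joint lever_right above 0.195 rad and value of joint lever_left below 0.08 rad))), for 0.2 s.
At the end, for the whole second after the job is handed in: The module lies on its lane floor within 4 mm of its end stop, the lever of its own lane is down beyond 0.195 of 0.22 rad and stays there, the other lever is up (below 0.08 rad) and the blank is within 12 mm of where it started (all of step 2 and height (world z) of module_center below 0.036 m and distance of blank_center from where it was at the start of the episode below 0.012 m); the robot touches nothing.
It fails at once if the guard or the frame of a window is touched by the robot (contact force between any of the fingers, the arm and guard above 0.3 N).
It fails at once if the module is lifted or tipped (more than 12 mm up or 0.25 rad) (height (world z) of module_center above 0.044 m or angle between module_center's own z axis and vertical above 0.25 rad).
It fails at once if the lever of the lane with the flat blank is pressed (beyond 0.08 rad) ((y of module_center in the frame of nest above 0 m and value of joint lever_right above 0.08 rad) or (y of module_center in the frame of nest below 0 m and value of joint lever_left above 0.08 rad)).
It fails at once if the flat blank is moved more than 12 mm (distance of blank_center from where it was at the start of the episode above 0.012 m).
It fails at once if another thing on the bench or fixture is moved more than 25 mm (distance of any of standoff, jar, bottle, tape, screwdriver, tray, patch from where it was at the start of the episode above 0.025 m).
It also fails if it takes over 45 s, if anything falls off the work surface, if the arm or the gripper's body presses on something with over 40 N, if the wrist force passes 120 N, or if a joint passes its speed limit or range.

### The arm

A 6-joint arm with a two-finger parallel gripper is mounted at the origin on the work surface. World frame = base frame: x ahead of the robot, y to its left, z up, the work surface at z = 0. Lengths are in m, angles in rad, forces in N, time in s.
With the tool pointing down it reaches from about 0.325 to 0.875 m from the base axis. Payload 4.4 kg.
Tool frame: the origin (TCP) lies at the very end of the fingers, on their centre line; the grasp point (between the pads) lies 19 mm behind it; z points along the fingers, y is the direction in which the jaws open and shut (so a half turn about z gives the same grasp; the last joint's range is limited). The gripper opens to 85 mm and grips with 20 to 120 N. Pads are 22 mm wide; open, the fingers measure 114 mm over their backs; the gripper's body (76 mm by 85 mm) begins 54 mm behind the grasp point. The pads swing forward as they close: fully open they stand 13 mm farther back than shut.
Start: joints at [-1.373, 0.207, 1.542, -0, 1.393, -0.15], TCP at [0.197, -0.54, 0.231] pointing down, gripper open.
Joint ranges: [-2.73, 2.73], [-0.86, 2.22], [0.23, 2.46], [-1.11, 4.25], [0.08, 2.63], [-2.82, 2.82]. Speed limits (rad/s): [2.79, 2.79, 3.14, 3.14, 3.14, 3.14].

### API

Orientations are given as a unit quaternion [w, x, y, z].
In Python, from bench import manip, imaging, workorder gives the robot as it stands. The module is installed in compiled form; this text tells all that it offers.
- The arm moves only by the tool arm_command, never from a script. Its argument "deltas" is a list of rows, each a list of 6 numbers: the shift along the tool's x, y, z in cm, then the turn, a rotation vector about the tool's x, y, z in degrees. A call has 1 to 20 rows; each row shifts and turns the pose as measured when the row begins, along the tool's axes as they then stand; what a row does not reach is not made up. A row lasts 1/10 s, in which the tool goes at most 50 mm and 8.59 degrees, less where a joint would pass 70% of its speed; a pose out of reach is approached as far as the arm can. A call with a gripper value outside its range is refused whole. "gripper" is the opening, from -1 (shut) to 1 (fully open), set as the call begins (left out, the last holds). The fingers move at their own pace and stop on an object; "newtons" is the grip in N (left out, the last holds). Time passes only in rows, so rows that do not move let the fingers close. It gives the time, the measured TCP pose, the force and the opening at its end, in the units of the state.
- manip.state(): the state, without advancing time (a new reading comes with each control period).
- imaging.grab_frame(name): name is "side" or "top"; returns a dict with "pixels" (400x640x3 uint8, blue, green, red), "mtx" (3x3 intrinsics, pixels), "k1" (the pictures are not rectified: a ray, as slopes to the right and down, at radius r is drawn at 1 + k1 r^2 times it, then the intrinsics apply), "rvec" (rotation vector, rad) and "tvec" (3), from world to camera coordinates, as OpenCV has them. Camera axes: x right, y down, z forward; pixel columns grow to the right and rows downward; lengths in m; the calibration is good to about 2 mm. A picture is of the moment at which its call begins. There is no depth.
- workorder.job_done(): hands the job in, once; it reports no verdict.
The state is a dict: "time": time; "joints": joint angles; "joint_velocities": joint speeds; "joint_efforts": joint torques, N m; "tool_pos": TCP position; "tool_rot": TCP orientation; "ft_force": force on the tool from outside, world axes, zero at the start; "moment": the same for the moment, N m; "finger_gap": opening from 0.0 (shut) to 1.0 (fully open).
Only numpy, scipy, OpenCV 4.12 (cv2) and the standard library are available. Lean on these libraries where they do the work, as an engineer would, in place of code of your own. Each camera call takes 0.05 s, during which the arm holds its last target.

## Working session

There is one attempt and no reset: what is moved stays moved. The work goes in short steps, Python scripts to look and compute and a tool call to move; the robot and the scene stay as the last step left them, time stands still between calls to the robot, and variables do not carry over. Pictures are saved under pics/ and viewed, and the job is handed in when it is done.

Besides the shell and the picture viewer there is one more tool, called after "Request:" by a JSON object that holds its "name" and its "arguments", one argument or row to a line. arm_command: Moves the arm, as the interface text tells. Its arguments: {"type":"object","properties":{"deltas":{"type":"array","items":{"type":"array","items":{"type":"number"}}},"gripper":{"type":"number"},"newtons":{"type":"number"}},"required":["deltas"]}

```bash
mkdir -p pics && python3 - <<'E'
from bench import manip, imaging
import cv2,pickle
s=manip.state();print(s)
for n in("side","top"):
    f=imaging.grab_frame(n);pickle.dump(f,open(n+".pkl","wb"))
    print(n,f["mtx"].tolist(),f["k1"],f["rvec"],f["tvec"])
    cv2.imwrite(f"pics/{n}0.png",f["pixels"])
E
```

```text
{'time': 0.0, 'joints': array([-1.37249406e+00,  2.07448128e-01,  1.54300108e+00, -6.65974847e-06,
        1.39349867e+00, -1.50516341e-01]), 'joint_velocities': array([-0.00015367, -0.00114885,  0.00033281, -0.00042977,  0.00037918,
        0.00121777]), 'joint_efforts': array([-6.65535390e-04, -3.83032215e+01, -2.91594547e+01, -2.79731967e-04,
        1.06396378e-02, -8.08728316e-06]), 'tool_pos': array([ 0.19635122, -0.53960665,  0.23008745]), 'tool_rot': array([-1.17719669e-03,  9.84828427e-01,  1.73526895e-01, -3.14099873e-05]), 'ft_force': array([-0.4991396 , -0.24502917, -0.54239895]), 'moment': array([ 0.00618086, -0.01841247, -0.01292774]), 'finger_gap': 1.0004447828226997}
side [[427.38456705336574, 0.0, 315.7228376714145], [0.0, 427.38456705336574, 195.87315768139536], [0.0, 0.0, 1.0]] -0.010669481327623543 [ 2.22145186 -0.18340794  0.12268225] [-0.53671271  0.11681068  1.47146726]
top [[468.4558459554209, 0.0, 320.2426313955164], [0.0, 468.4558459554209, 200.4183754433589], [0.0, 0.0, 1.0]] -0.10666303383768592 [ 2.13492861 -2.19318709  0.11354217] [0.01022373 0.52596091 1.69728075]
```

View pics/side0.png

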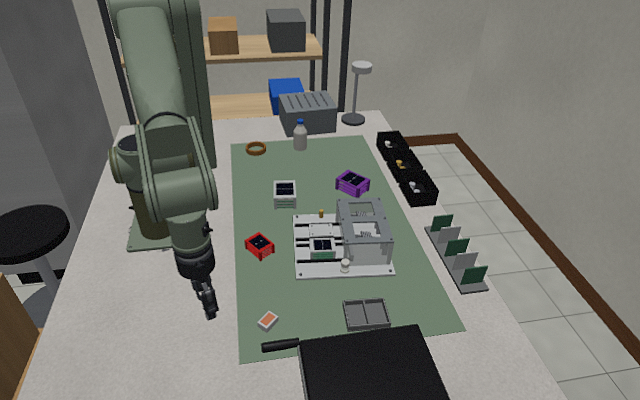

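View pics/top0.png

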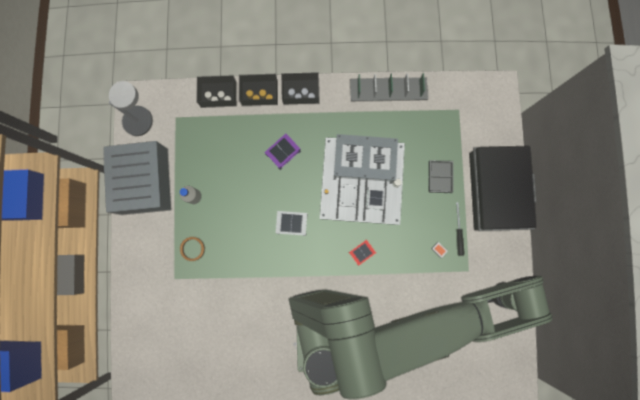

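Top view: world x is up and y is left. The parts that could be taken for the module are silver/green in the right lane (376,198), larger silver on the bench (291,223), purple (282,151) and red (362,252). By the description it's the smaller silver one, at (376,198). I'll check that in a crop.

```bash
python3 - <<'E'
import pickle,cv2
t=pickle.load(open("top.pkl","rb"))["pixels"];s=pickle.load(open("side.pkl","rb"))["pixels"]
cv2.imwrite("pics/topc.png",cv2.resize(t[125:235,260:415],None,fx=5,fy=5,interpolation=cv2.INTER_CUBIC))
cv2.imwrite("pics/sidec.png",cv2.resize(s[165:290,255:415],None,fx=4.8,fy=4.8,interpolation=cv2.INTER_CUBIC))
E
```

```text
(no output)
```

View pics/topc.png

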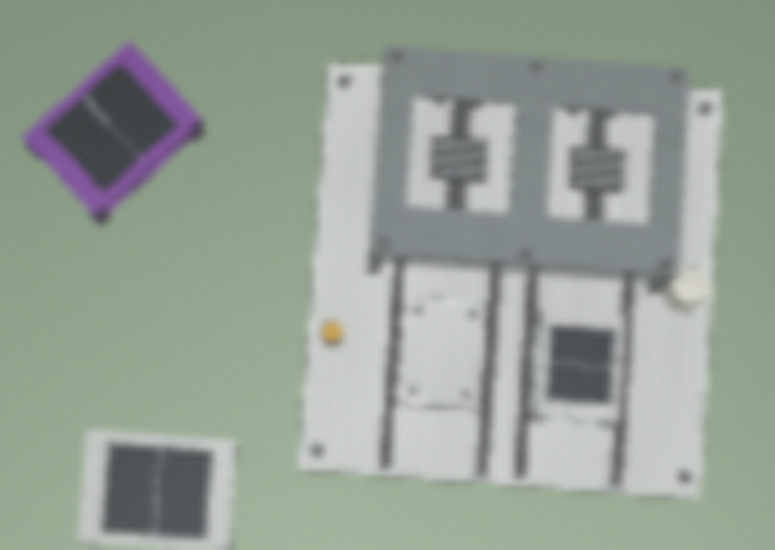

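View pics/sidec.png

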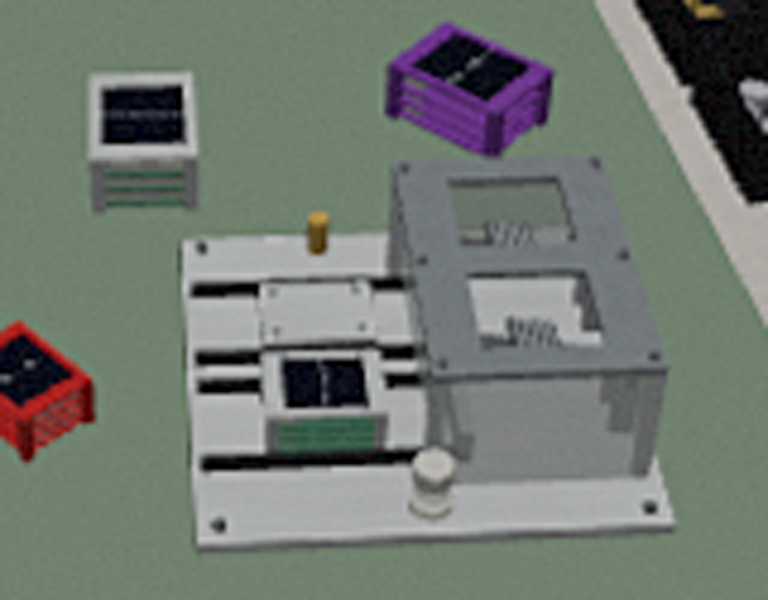

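The module is the small silver/green piece in the right lane, top (376,198), and the blank is in the left lane. Next I'll measure the nest pose from the guard plate outline, windows and base plate.

```bash
cat > h.py <<'E'
import pickle,cv2,numpy as np
def load(n): return pickle.load(open(n+".pkl","rb"))
def ray(f,uv):
    K=f["mtx"];uv=np.atleast_2d(np.asarray(uv,float))
    d=np.array([(uv[:,0]-K[0,2])/K[0,0],(uv[:,1]-K[1,2])/K[1,1]]).T
    p=d.copy()
    for _ in range(20):p=d/(1+f["k1"]*(p**2).sum(1,keepdims=True))
    R=cv2.Rodrigues(np.array(f["rvec"],float))[0];t=np.array(f["tvec"],float).ravel()
    return -R.T@t,(np.c_[p,np.ones(len(p))])@R
def plane(f,uv,z):
    c,d=ray(f,uv);return c+d*((z-c[2])/d[:,2])[:,None]
def proj(f,P):
    P=np.atleast_2d(P);R=cv2.Rodrigues(np.array(f["rvec"],float))[0]
    q=P@R.T+np.array(f["tvec"],float).ravel();p=q[:,:2]/q[:,2:]
    p=p*(1+f["k1"]*(p**2).sum(1,keepdims=True));K=f["mtx"]
    return p*[K[0,0],K[1,1]]+[K[0,2],K[1,2]]
E
python3 - <<'E'
from h import *
t=load("top");p=t["pixels"]
for (x,y) in [(340,145),(365,172),(362,150),(376,198),(340,200),(330,210),(372,222),(395,220),(310,200)]: print((x,y),p[y,x])
s=load("side")["pixels"]
for (x,y) in [(345,205),(380,235),(370,200),(310,270),(360,270),(300,220)]: print("s",(x,y),s[y,x])
# rough corners
c=lambda u,v:((u+.5)/5-.5+260,(v+.5)/5-.5+125)
print("base",plane(t,[c(330,65),c(722,91),c(700,497),c(298,468)],.012).round(4))
print("guard",plane(t,[c(388,47),c(690,72),c(680,275),c(372,255)],.112).round(4))
cs=lambda u,v:((u+.5)/4.8-.5+255,(v+.5)/4.8-.5+165)
S=load("side")
print("base s",plane(S,[cs(672,524),cs(197,543),cs(183,240)],.012).round(4))
print("guard s",plane(S,[cs(602,155),cs(665,368),cs(430,378),cs(393,163)],.112).round(4))
E
```

```text
(340, 145) [134 134 127]
(365, 172) [139 138 131]
(362, 150) [174 176 172]
(376, 198) [99 94 91]
(340, 200) [180 182 179]
(330, 210) [204 206 203]
(372, 222) [183 190 184]
(395, 220) [170 172 169]
(310, 200) [148 171 153]
s (345, 205) [123 119 114]
s (380, 235) [130 131 129]
s (370, 200) [128 125 118]
s (310, 270) [174 173 170]
s (360, 270) [172 173 171]
s (300, 220) [175 176 175]
base [[ 0.7661 -0.0305  0.012 ]
 [ 0.7386 -0.3267  0.012 ]
 [ 0.4319 -0.2958  0.012 ]
 [ 0.4617  0.0017  0.012 ]]
guard [[ 0.7536 -0.0709  0.112 ]
 [ 0.7299 -0.286   0.112 ]
 [ 0.5836 -0.2719  0.112 ]
 [ 0.6036 -0.0549  0.112 ]]
base s [[ 0.7342 -0.3291  0.012 ]
 [ 0.43   -0.2976  0.012 ]
 [ 0.461  -0.0013  0.012 ]]
guard s [[ 0.754  -0.07    0.112 ]
 [ 0.7291 -0.2879  0.112 ]
 [ 0.5803 -0.2742  0.112 ]
 [ 0.604  -0.0573  0.112 ]]
```

```bash
python3 - <<'E'
from h import *
t=load("top");S=load("side")
c=lambda u,v:((u+.5)/5-.5+260,(v+.5)/5-.5+125)
cs=lambda u,v:((u+.5)/4.8-.5+255,(v+.5)/4.8-.5+165)
G=np.array([[.165,.11],[.165,-.11],[.015,-.11],[.015,.11]])
gt=plane(t,[c(388,47),c(690,72),c(680,275),c(372,255)],.112)[:,:2]
gs=plane(S,[cs(602,155),cs(665,368),cs(430,378),cs(393,163)],.112)[:,:2]
def fit(A,B):
    a=A-A.mean(0);b=B-B.mean(0);th=np.arctan2((a[:,0]*b[:,1]-a[:,1]*b[:,0]).sum(),(a*b).sum())
    R=np.array([[np.cos(th),-np.sin(th)],[np.sin(th),np.cos(th)]]);o=B.mean(0)-R@A.mean(0)
    print("yaw",th.round(4),"o",o.round(4),"res",np.abs(A@R.T+o-B).max(1).round(4));return th,R,o
fit(G,gt);fit(G,gs);th,R,o=fit(np.r_[G,G],np.r_[gt,gs])
bt=plane(t,[c(330,65),c(722,91),c(700,497),c(298,468)],.012)[:,:2]
bs=plane(S,[cs(672,524),cs(197,543),cs(183,240)],.012)[:,:2]
print("base in nest",((bt-o)@R).round(4).tolist(),((bs-o)@R).round(4).tolist())
# dark panel of module by mask, top
for n,f,box in(("top",t,(365,185,388,210)),("side",S,(310,235,335,253))):
    p=f["pixels"];x0,y0,x1,y1=box;g=p[y0:y1,x0:x1].max(2)
    m=(g<135 if n=="top" else g<90).astype(np.uint8)
    k=cv2.connectedComponentsWithStats(m);i=1+k[2][1:,4].argmax()
    pts=np.argwhere(k[1]==i)[:,::-1]+[x0,y0]
    w=plane(f,pts,.052)[:,:2];l=(w-o)@R
    print(n,k[2][i],"panel nest min/max/mean",l.min(0).round(4),l.max(0).round(4),l.mean(0).round(4))
# window
wt=plane(t,[c(550,105),c(655,114),c(650,224),c(546,216)],.112)[:,:2];print("win",((wt-o)@R).round(4).tolist())
# near face top edge of module: crop top (540,415)-(620,425)
print("near edge top z=.052",((plane(t,[c(540,413),c(618,422)],.052)[:,:2]-o)@R).round(4).tolist())
print("module top side z=.052",((plane(S,[cs(262,352),cs(380,350),cs(388,412),cs(264,416)],.052)[:,:2]-o)@R).round(4).tolist())
print("blank side z=.026",((plane(S,[cs(260,283),cs(370,281),cs(377,342),cs(265,346)],.026)[:,:2]-o)@R).round(4).tolist())
print("jar base/standoff side",((plane(S,[cs(432,455)],.052)[:,:2]-o)@R).round(4).tolist(),((plane(S,[cs(318,214)],.044)[:,:2]-o)@R).round(4).tolist())
W=lambda x,y:(R@np.array([x,y])+o).round(4)
print("home near",W(-.04,-.05),"paddle",W(.092,-.05),"win",W(.09,-.05))
E
```

```text
yaw -0.1008 o [ 0.5781 -0.1619] res [0.0019 0.0019 0.0016 0.001 ]
yaw -0.104 o [ 0.5774 -0.163 ] res [0.0011 0.0017 0.0005 0.0022]
yaw -0.1024 o [ 0.5777 -0.1625] res [0.001  0.0027 0.0022 0.0004 0.0009 0.0016 0.0011 0.0028]
base in nest [[0.1739, 0.1505], [0.1768, -0.147], [-0.1315, -0.1475], [-0.1322, 0.1514]] [[0.1727, -0.1498], [-0.1331, -0.1496], [-0.1327, 0.1484]]
top [  5   5  13  16 183] panel nest min/max/mean [-0.0708 -0.0712] [-0.0168 -0.0261] [-0.0432 -0.0484]
side [  4   5  18  10 164] panel nest min/max/mean [-0.0718 -0.0723] [-0.0185 -0.0289] [-0.0451 -0.0506]
win [[0.1321, -0.0089], [0.1314, -0.084], [0.0519, -0.085], [0.0519, -0.0111]]
near edge top z=.052 [[-0.0819, -0.0212], [-0.0842, -0.0782]]
module top side z=.052 [[-0.0844, -0.0185], [-0.0046, -0.0204], [-0.0057, -0.0794], [-0.0868, -0.0789]]
blank side z=.026 [[-0.0793, 0.0812], [0.0002, 0.0797], [-0.0016, 0.0153], [-0.0798, 0.0151]]
jar base/standoff side [[0.0181, -0.1192]] [[-0.0334, 0.1355]]
home near [ 0.5328 -0.2081] paddle [ 0.6642 -0.2216] win [ 0.6622 -0.2214]
```

Both views agree on the nest pose: origin (0.578,-0.1625), yaw about -0.102, within about 2 mm. The window and base plate sizes come out right. The module centre is at nest (-0.044,-0.05), so it has about 44 mm to go. I'll shut the gripper and travel high to a point behind the module.

Request:
{"name": "arm_command", "arguments": {
  "deltas": [
    [2.8,-2,0,0,0,0],
    [2.8,-2,0,0,0,0],
    [2.8,-2,0,0,0,0],
    [2.8,-2,0,0,0,0],
    [2.8,-2,0,0,0,0],
    [2.8,-2,0,0,0,0],
    [2.8,-2,0,0,0,0],
    [2.8,-2,0,0,0,0],
    [2.8,-2,0,0,0,0],
    [2.8,-2,0,0,0,0],
    [0,0,0,0,0,0]
  ],
  "gripper": -1
}}

```text
time: 1.2
tool_pos: [0.3952, -0.2432, 0.2249]
tool_rot: [-0.006, 0.985, 0.171, -0.001]
ft_force: [-0.6, -0.4, -0.0]
finger_gap: 0.0
```

```bash
cat > look.py <<'E'
from bench import manip, imaging
import cv2,sys
a=sys.argv  # name out x0 y0 x1 y1 
f=imaging.grab_frame(a[1]);x0,y0,x1,y1=map(int,a[3:7]);p=f["pixels"][y0:y1,x0:x1]
k=min(800/p.shape[1],600/p.shape[0]);cv2.imwrite("pics/"+a[2],cv2.resize(p,None,fx=k,fy=k,interpolation=cv2.INTER_CUBIC))
import pickle;pickle.dump(f,open(a[1]+"_l.pkl","wb"))
E
python3 look.py side g1.png 200 120 420 285
```

```text
(no output)
```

View pics/g1.png

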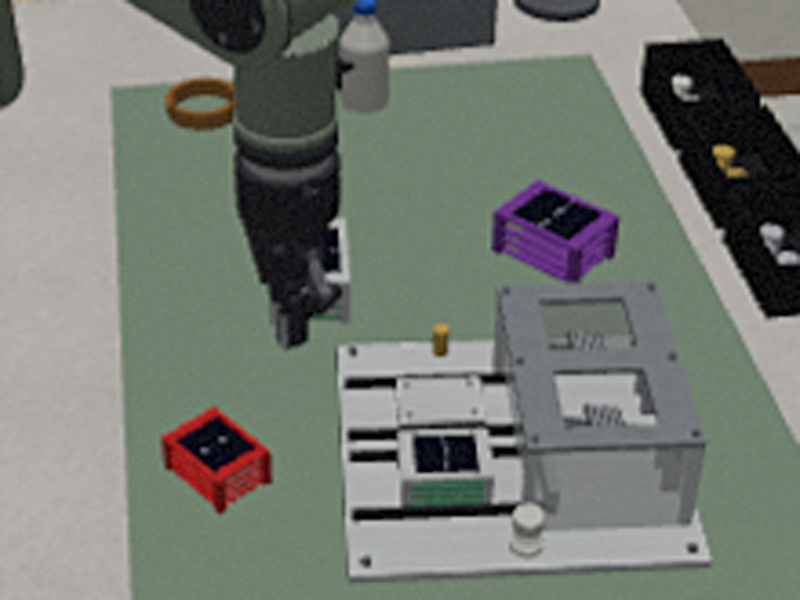

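```bash
cat > plan.py <<'E'
from bench import manip
import numpy as np,sys
from scipy.spatial.transform import Rotation as Ro
O=np.array([.5777,-.1625]);TH=-.1024
RN=Ro.from_euler('z',TH).as_matrix()
def go(nx,ny,z,yaw=0,tilt=0):
    s=manip.state();q=s["tool_rot"];Rc=Ro.from_quat([q[1],q[2],q[3],q[0]])
    Rt=Ro.from_matrix(RN)*Ro.from_euler('z',yaw,degrees=True)*Ro.from_euler('x',180,degrees=True)*Ro.from_euler('y',tilt,degrees=True)
    p=np.array(s["tool_pos"]);l=RN.T@(p-np.r_[O,0])
    tgt=RN@np.array([nx,ny,z])+np.r_[O,0]
    print("t",round(s["time"],2),"nest pos mm",(l*1000).round(1),"F nest",(RN.T@s["ft_force"]).round(2),"j",np.round(s["joints"],2))
    print("delta cm (cur tool)",(Rc.inv().apply(tgt-p)*100).round(2),"(after turn)",(Rt.inv().apply(tgt-p)*100).round(2),"rot deg",(np.degrees((Rc.inv()*Rt).as_rotvec())).round(2))
    print("remaining nest mm",((np.array([nx,ny,z])-l)*1000).round(1))
if __name__=="__main__":go(*map(float,sys.argv[1:]))
E
python3 plan.py -.125 -.05 .1 0 6
```

```text
t 1.25 nest pos mm [-173.9 -100.4  224.9] F nest [-0.17 -0.18  0.35] j [-0.74 -0.02  1.8   0.    1.37  0.48]
delta cm (cur tool) [ 6.61 -2.3  12.5 ] (after turn) [ 3.56 -5.04 12.93] rot deg [-1.97  6.16 25.45]
remaining nest mm [  48.9   50.4 -124.9]
```

Request:
{"name": "arm_command", "arguments": {
  "deltas": [
    [0,0,0,-0.4,1.3,5.2],
    [0,0,0,-0.4,1.3,5.2],
    [0,0,0,-0.4,1.3,5.2],
    [0,0,0,-0.4,1.3,5.2],
    [0,0,0,-0.4,1.3,5.2],
    [1.2,-1.7,2.5,0,0,0],
    [1.2,-1.7,2.5,0,0,0],
    [1.2,-1.7,2.5,0,0,0],
    [0,0,0,0,0,0]
  ]
}}

```text
time: 2.15
tool_pos: [0.4411, -0.2081, 0.1512]
tool_rot: [0.006, 0.996, -0.071, 0.055]
ft_force: [-0.9, -0.7, -0.2]
finger_gap: -0.003
```

```bash
python3 plan.py -.120 -.05 .022 0 6
```

```text
t 2.15 nest pos mm [-131.3  -59.4  151.2] F nest [-0.87 -0.82 -0.22] j [-0.65  0.04  1.91  0.06  1.09  1.04]
delta cm (cur tool) [-0.36 -1.03 12.96] (after turn) [-0.23 -0.94 12.97] rot deg [ 0.47 -0.39 -2.3 ]
remaining nest mm [  11.3    9.4 -129.2]
```

Request:
{"name": "arm_command", "arguments": {
  "deltas": [
    [0,-0.5,2.2,0.2,-0.2,-1.2],
    [0,-0.5,2.2,0.2,-0.2,-1.2],
    [-0.1,0,2.2,0,0,0],
    [-0.1,0,2.2,0,0,0],
    [0,0,2,0,0,0],
    [0,0,0,0,0,0]
  ]
}}

```text
time: 2.75
tool_pos: [0.4514, -0.2097, 0.045]
tool_rot: [0.008, 0.997, -0.051, 0.054]
ft_force: [0.3, 0.2, -0.3]
finger_gap: 0.001
```

```bash
python3 plan.py -.115 -.05 .021 0 6; python3 look.py side g2.png 230 150 400 278
```

```text
t 2.75 nest pos mm [-120.8  -59.9   45. ] F nest [ 0.23  0.23 -0.31] j [-0.64  0.23  1.96  0.06  0.85  1.  ]
delta cm (cur tool) [ 0.32 -1.01  2.43] (after turn) [ 0.32 -0.99  2.44] rot deg [ 0.57 -0.18  0.02]
remaining nest mm [  5.8   9.9 -24. ]
```

View pics/g2.png

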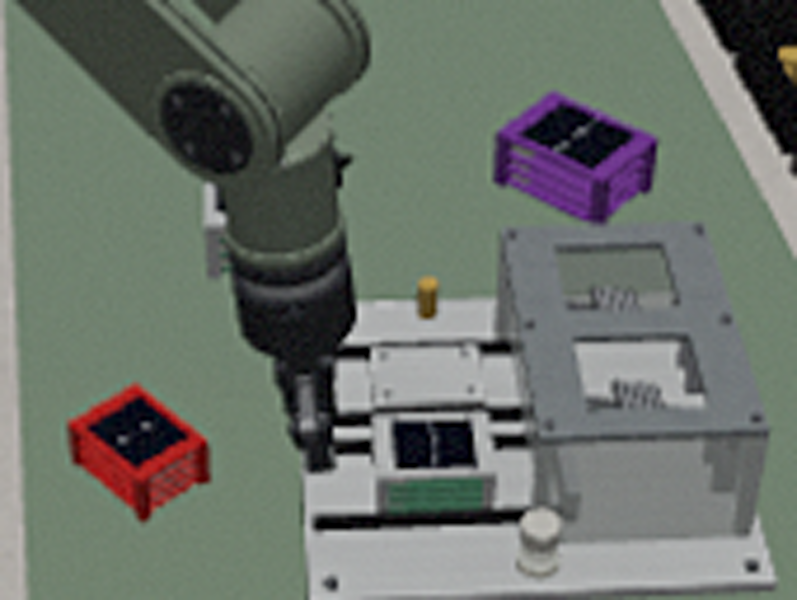

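Request:
{"name": "arm_command", "arguments": {
  "deltas": [
    [0.1,-0.8,0.8,0,0,0],
    [0.1,-0.3,0.8,0,0,0],
    [0,0,0.8,0,0,0],
    [0,0,0,0,0,0]
  ]
}}

```text
time: 3.2
tool_pos: [0.461, -0.203, 0.0254]
tool_rot: [0.011, 0.997, -0.052, 0.058]
ft_force: [-0.2, -0.1, 0.0]
finger_gap: 0.002
```

```bash
python3 plan.py -.05 -.05 .021 0 6
```

```text
t 3.2 nest pos mm [-112.   -52.2   25.4] F nest [-0.15 -0.09  0.01] j [-0.61  0.27  1.96  0.06  0.8   1.02]
delta cm (cur tool) [ 6.1  -0.24  1.15] (after turn) [ 6.12 -0.22  1.08] rot deg [ 0.92 -0.71 -0.03]
remaining nest mm [62.   2.2 -4.4]
```

Request:
{"name": "arm_command", "arguments": {
  "deltas": [
    [0.4,-0.1,0.25,0.4,-0.3,0],
    [0.4,-0.1,0.25,0.4,-0.3,0],
    [0.4,0,0.04,0,0,0],
    [0.4,0,0.04,0,0,0],
    [0.4,0,0.04,0,0,0],
    [0.4,0,0.04,0,0,0],
    [0.4,0,0.04,0,0,0],
    [0.4,0,0.04,0,0,0]
  ]
}}

```text
time: 4.0
tool_pos: [0.4947, -0.204, 0.0213]
tool_rot: [0.003, 0.997, -0.051, 0.051]
ft_force: [-3.0, -0.7, 2.9]
finger_gap: 0.004
```

```bash
python3 plan.py -.051 -.05 .021 0 6
```

```text
t 4.0 nest pos mm [-78.3 -49.8  21.3] F nest [-2.87 -1.    2.91] j [-0.58  0.35  1.87  0.06  0.84  1.05]
delta cm (cur tool) [2.71 0.03 0.31] (after turn) [2.71 0.02 0.32] rot deg [0.02 0.19 0.06]
remaining nest mm [27.3 -0.2 -0.3]
```

Request:
{"name": "arm_command", "arguments": {
  "deltas": [
    [0.4,0,0.04,0,0,0],
    [0.4,0,0.04,0,0,0],
    [0.4,0,0.04,0,0,0],
    [0.4,0,0.04,0,0,0],
    [0.4,0,0.04,0,0,0],
    [0.3,0,0.03,0,0,0]
  ]
}}

```text
time: 4.6
tool_pos: [0.5195, -0.2064, 0.0213]
tool_rot: [0.003, 0.997, -0.051, 0.05]
ft_force: [-3.3, 0.8, 2.4]
finger_gap: -0.001
```

```bash
python3 plan.py -.051 -.05 .021 0 6;python3 look.py side g3.png 230 150 400 278
```

```text
t 4.6 nest pos mm [-53.4 -49.6  21.3] F nest [-3.32  0.44  2.36] j [-0.56  0.39  1.81  0.06  0.86  1.08]
delta cm (cur tool) [0.23 0.04 0.06] (after turn) [0.23 0.04 0.06] rot deg [0.   0.23 0.06]
remaining nest mm [ 2.4 -0.4 -0.3]
```

View pics/g3.png

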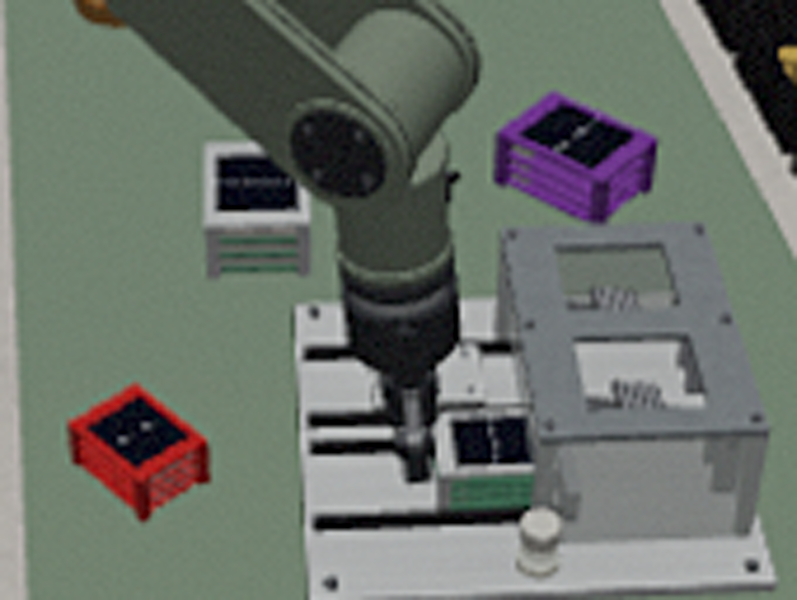

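The module is sliding flat under the guard: near face around crop (445,470), force about 3 N. I'll continue in small steps until the stop shows in the force.

Request:
{"name": "arm_command", "arguments": {
  "deltas": [
    [0.2,0,0.02,0,0,0],
    [0.2,0,0.02,0,0,0]
  ]
}}

```text
time: 4.85
tool_pos: [0.5242, -0.2068, 0.0212]
tool_rot: [0.003, 0.997, -0.051, 0.05]
ft_force: [-2.2, -0.1, 2.8]
finger_gap: -0.003
```

Request:
{"name": "arm_command", "arguments": {
  "deltas": [
    [0.15,0,0.02,0,0,0],
    [0.15,0,0.02,0,0,0]
  ]
}}

```text
time: 5.05
tool_pos: [0.5249, -0.2067, 0.0207]
tool_rot: [0.002, 0.998, -0.05, 0.047]
ft_force: [-8.8, 0.5, 5.8]
finger_gap: 0.001
```

```bash
python3 plan.py -.051 -.05 .021 0 6
```

```text
t 5.05 nest pos mm [-48.  -49.3  20.7] F nest [-8.82 -0.43  5.85] j [-0.55  0.4   1.79  0.06  0.87  1.08]
delta cm (cur tool) [-0.29  0.06 -0.06] (after turn) [-0.29  0.07 -0.07] rot deg [-0.05  0.56  0.12]
remaining nest mm [-3.  -0.7  0.3]
```

Request:
{"name": "arm_command", "arguments": {
  "deltas": [
    [0.25,0,0.02,0,0,0],
    [0.25,0,0.02,0,0,0],
    [0.2,0,0.02,0,0,0]
  ]
}}

```text
time: 5.35
tool_pos: [0.5249, -0.2062, 0.0194]
tool_rot: [0.001, 0.998, -0.049, 0.039]
ft_force: [-6.9, -0.4, 5.7]
finger_gap: 0.003
```

```bash
python3 plan.py -.051 -.05 .021 0 6; python3 look.py side g4.png 290 200 400 282
```

```text
t 5.35 nest pos mm [-48.1 -48.9  19.4] F nest [-6.82 -1.08  5.72] j [-0.55  0.41  1.78  0.05  0.88  1.09]
delta cm (cur tool) [-0.28  0.11 -0.18] (after turn) [-0.27  0.11 -0.19] rot deg [-0.18  1.5   0.23]
remaining nest mm [-2.9 -1.1  1.6]
```

View pics/g4.png

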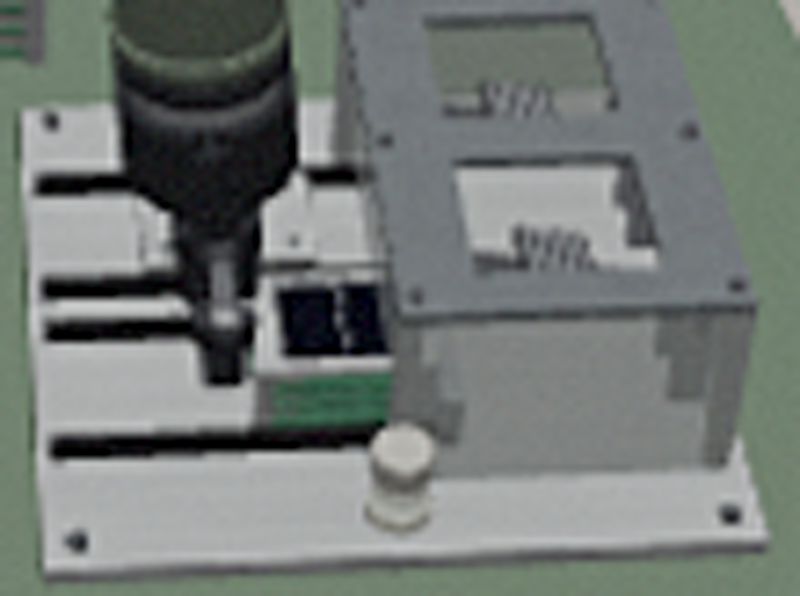

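TCP stays at -48 mm while force builds, so the module looks home. I'll check the near face in the picture.

```bash
python3 - <<'E'
from h import *
from plan import O,RN
f=load("side_l")
k=800/110
c=lambda u,v:((u+.5)/k-.5+290,(v+.5)/k-.5+200)
w=plane(f,[c(258,280),c(258,373)],.052);print(((w[:,:2]-O)@RN[:2,:2]).round(4))
# panel near edge / left end of panel
w=plane(f,[c(277,290),c(283,352)],.052);print("panel near",((w[:,:2]-O)@RN[:2,:2]).round(4))
f0=load("side");print(f0["pixels"].shape)
# panel near edge by subpixel gradient both frames
for n,fr,r in(("before",f0,-.0445),("after",f,0)):
    g=cv2.cvtColor(fr["pixels"],cv2.COLOR_BGR2GRAY)
    xs=np.arange(-.045,-.012,.0005)+r
    P=[np.mean([cv2.getRectSubPix(g,(1,1),tuple(map(float,proj(fr,RN@np.array([x,y,.052])+np.r_[O,0])[0])))[0,0] for y in np.linspace(-.066,-.042,9)]) for x in xs]
    d=np.diff(P);print(n,"panel edge x",xs[d.argmin()].round(4),d.min())
E
```

```text
[[-0.0331 -0.0216]
 [-0.0384 -0.0795]]
panel near [[-0.0253 -0.0284]
 [-0.0264 -0.0673]]
(400, 640, 3)
before panel edge x -0.072 -13.888888888888886
after panel edge x -0.0265 -14.444444444444443
```

The panel edge moved 45.5 mm and now puts the module centre at about 0 to +0.5 mm, so it is home. Backing off and rising.

Request:
{"name": "arm_command", "arguments": {
  "deltas": [
    [-0.8,0,-0.1,0,0,0],
    [-1,0,-0.1,0,0,0],
    [-1,0,-0.1,0,0,0],
    [0,0,-2,0,0,0],
    [0,0,-3,0,0,0],
    [0,0,-4,0,0,0],
    [0,0,-4,0,0,0],
    [0,0,-4,0,0,0],
    [0,0,-3,0,0,0],
    [0,0,0,0,0,0]
  ]
}}

```text
time: 6.4
tool_pos: [0.4753, -0.2012, 0.2254]
tool_rot: [0.0, 0.998, -0.05, 0.042]
ft_force: [-0.1, -1.2, -0.6]
finger_gap: 0.003
```

```bash
python3 plan.py .09 -.05 .2 90 0
```

```text
t 6.4 nest pos mm [-97.9 -48.9 225.4] F nest [ 0.   -1.24 -0.57] j [-0.59  0.03  1.75  0.04  1.29  1.07]
delta cm (cur tool) [18.51  0.15  4.11] (after turn) [-0.11 18.79  2.54] rot deg [  3.63  -3.94 -89.86]
remaining nest mm [187.9  -1.1 -25.4]
```

Request:
{"name": "arm_command", "arguments": {
  "deltas": [
    [0,0,0,0,-4.8,0],
    [0,0,0,0,0,-8.2],
    [0,0,0,0,0,-8.2],
    [0,0,0,0,0,-8.2],
    [0,0,0,0,0,-8.2],
    [0,0,0,0,0,-8.2],
    [0,0,0,0,0,-8.2],
    [0,0,0,0,0,-8.2],
    [0,0,0,0,0,-8.2],
    [0,0,0,0,0,-8.2],
    [0,0,0,0,0,-8.2],
    [0,0,0,0,0,-8],
    [0,0,0,0,0,0]
  ]
}}

```text
time: 7.7
tool_pos: [0.4653, -0.1959, 0.2097]
tool_rot: [-0.009, 0.72, 0.694, 0.001]
ft_force: [-0.5, 0.1, 0.9]
finger_gap: 0.001
```

```bash
python3 plan.py .09 -.05 .2 90 0
```

```text
t 7.7 nest pos mm [-108.4  -44.7  209.7] F nest [-0.5   0.07  0.87] j [-0.57  0.09  1.72  0.01  1.35 -0.54]
delta cm (cur tool) [-1.83 19.77  0.69] (after turn) [-0.53 19.84  0.97] rot deg [-0.74 -0.8   3.72]
remaining nest mm [198.4  -5.3  -9.7]
```

Request:
{"name": "arm_command", "arguments": {
  "deltas": [
    [0,2,-0.2,-0.4,-0.4,-0.6],
    [0,2.4,-0.2,-0.3,-0.3,1.4],
    [0,2.4,-0.2,0,0,1.4],
    [0,2.4,-0.2,0,0,1.4],
    [0,2.4,-0.2,0,0,0],
    [0,2.4,-0.2,0,0,0],
    [0,2.4,-0.2,0,0,0],
    [0,1.8,0,0,0,0],
    [0,0,0,0,0,0]
  ]
}}

```text
time: 8.6
tool_pos: [0.6472, -0.2099, 0.2117]
tool_rot: [-0.007, 0.753, 0.658, -0.001]
ft_force: [-0.7, -0.4, -0.2]
finger_gap: 0.001
```

```bash
python3 plan.py .09 -.05 .15 90 0
```

```text
t 8.6 nest pos mm [ 73.9 -40.  211.7] F nest [-0.68 -0.47 -0.19] j [-0.44  0.45  1.27  0.    1.44 -0.31]
delta cm (cur tool) [-0.99  1.7   6.15] (after turn) [-1.    1.61  6.17] rot deg [-0.61 -0.45 -1.85]
remaining nest mm [ 16.1 -10.  -61.7]
```

Request:
{"name": "arm_command", "arguments": {
  "deltas": [
    [-0.5,0.8,0.8,-0.3,-0.2,-0.9],
    [-0.4,0.8,1,-0.3,-0.2,-0.9],
    [0,0,1,0,0,0],
    [0,0,1,0,0,0],
    [0,0,0,0,0,0]
  ]
}}

```text
time: 9.1
tool_pos: [0.6586, -0.221, 0.1666]
tool_rot: [-0.003, 0.743, 0.669, -0.001]
ft_force: [-1.2, 0.1, -1.0]
finger_gap: 0.002
```

```bash
python3 plan.py .09 -.05 .13 90 0; python3 look.py side g5.png 290 150 420 248;python3 look.py top g6.png 320 120 420 195
```

```text
t 9.1 nest pos mm [ 86.4 -49.9 166.6] F nest [-1.19 -0.01 -0.96] j [-0.45  0.51  1.27  0.    1.37 -0.34]
delta cm (cur tool) [-0.02  0.38  3.66] (after turn) [-0.01  0.36  3.66] rot deg [-0.36 -0.13 -0.19]
remaining nest mm [  3.6  -0.1 -36.6]
```

View pics/g5.png

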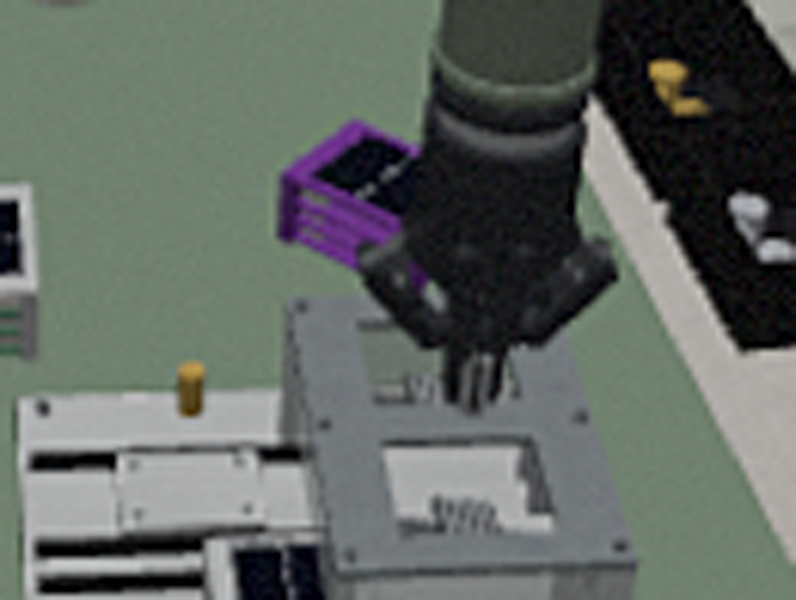

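View pics/g6.png

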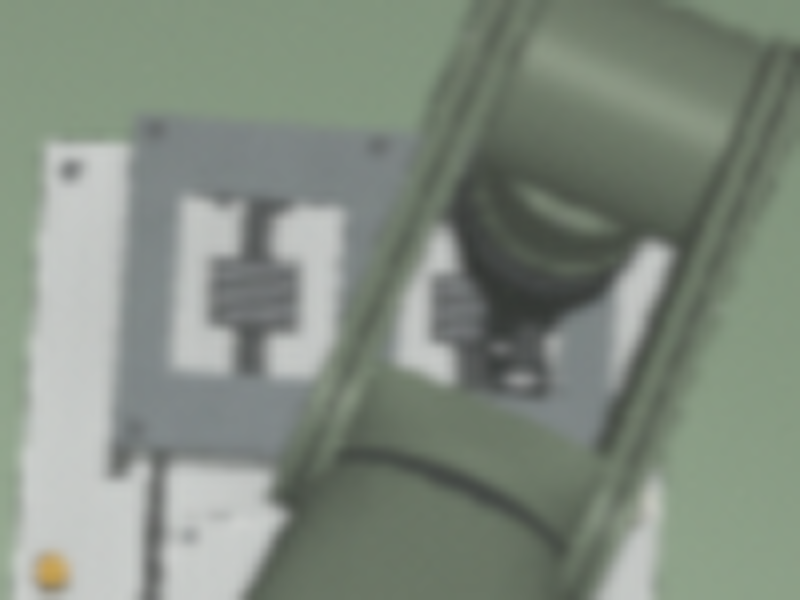

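The finger linkage bulges along tool y, so I'll check its profile against the window before going down.

```bash
python3 - <<'E'
from h import *
from bench import manip
from scipy.spatial.transform import Rotation as Ro
f=load("side_l");s=manip.state();q=s["tool_rot"];R=Ro.from_quat([q[1],q[2],q[3],q[0]]).as_matrix();p=s["tool_pos"]
x0,y0,x1,y1=325,165,400,221;k=800/(x1-x0)
im=cv2.resize(f["pixels"][y0:y1,x0:x1],None,fx=k,fy=k,interpolation=cv2.INTER_CUBIC)
for h,col in((0,(0,0,255)),(.02,(0,128,255)),(.034,(0,255,255)),(.042,(0,255,0)),(.055,(255,255,0)),(.073,(255,0,255))):
    P=np.array([p+R@np.array([0,y,-h]) for y in(-.04,-.03,-.02,-.01,0,.01,.02,.03,.04)])
    for u,v in proj(f,P): cv2.circle(im,(int((u-x0+.5)*k),int((v-y0+.5)*k)),4,col,-1)
cv2.imwrite("pics/ov1.png",im)
E
```

```text
(no output)
```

View pics/ov1.png

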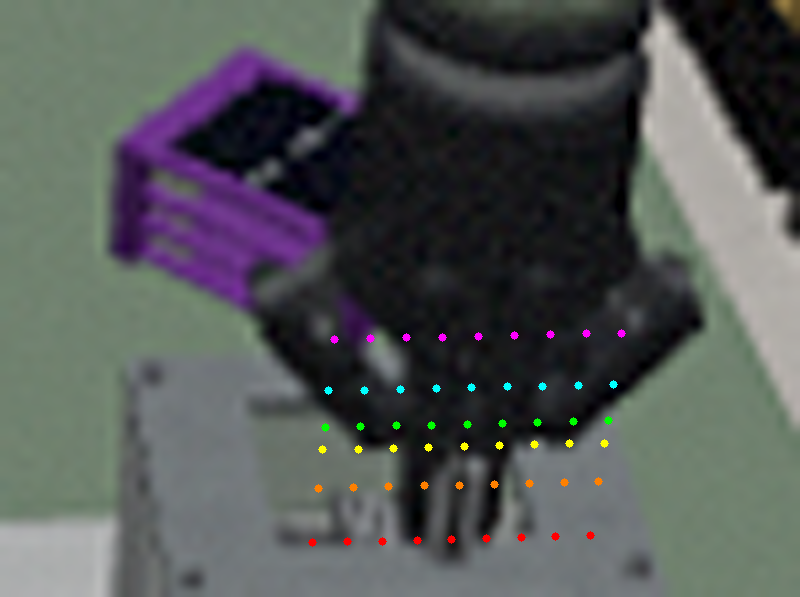

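Overlay: the linkage reaches ±28 mm at 34 mm above the tip and about ±33 mm at 42 mm above it. The window allows ±40 mm, leaving about 7 mm if centred at x = 90. Tool y along the lane is the right way round. Descending in stages.

Request:
{"name": "arm_command", "arguments": {
  "deltas": [
    [0,0.25,1,-0.3,0,-0.2],
    [0,0.25,1,0,0,0],
    [0,0,1,0,0,0],
    [0,0,1,0,0,0],
    [0,0,0,0,0,0]
  ]
}}

```text
time: 9.7
tool_pos: [0.6659, -0.222, 0.1271]
tool_rot: [0.002, 0.742, 0.67, 0.002]
ft_force: [0.0, 0.1, -0.8]
finger_gap: 0.001
```

```bash
python3 plan.py .0905 -.0495 .095 90 0
```

```text
t 9.7 nest pos mm [ 93.8 -50.2 127.1] F nest [ 0.04  0.09 -0.76] j [-0.45  0.55  1.29  0.    1.29 -0.34]
delta cm (cur tool) [ 0.06 -0.35  3.21] (after turn) [ 0.07 -0.33  3.21] rot deg [ 0.31 -0.02  0.05]
remaining nest mm [ -3.3   0.7 -32.1]
```

Request:
{"name": "arm_command", "arguments": {
  "deltas": [
    [0,-0.3,0.8,0.3,0,0],
    [0,-0.1,0.8,0,0,0],
    [0,0,0.8,0,0,0],
    [0,0,0,0,0,0]
  ]
}}

```text
time: 10.1
tool_pos: [0.6614, -0.2214, 0.1006]
tool_rot: [-0.001, 0.742, 0.67, -0.0]
ft_force: [0.6, 0.0, 0.1]
finger_gap: -0.002
```

```bash
python3 plan.py .0905 -.0495 .071 90 0; python3 look.py side g7.png 325 180 405 240
```

```text
t 10.1 nest pos mm [ 89.3 -50.1 100.6] F nest [0.63 0.1  0.14] j [-0.45  0.58  1.32  0.    1.25 -0.35]
delta cm (cur tool) [0.06 0.13 2.96] (after turn) [0.06 0.12 2.96] rot deg [-0.05 -0.03  0.05]
remaining nest mm [  1.2   0.6 -29.6]
```

View pics/g7.png

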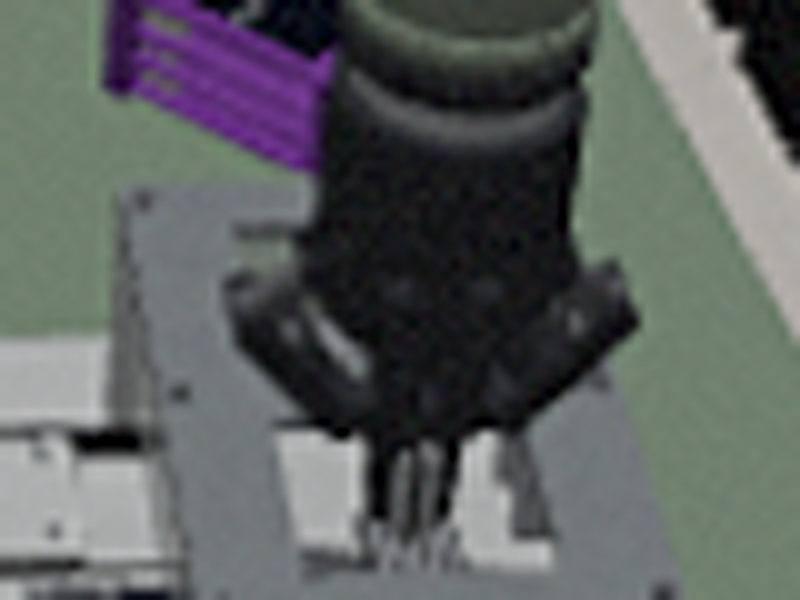

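The fingers stand centred in the right window (tip at crop x≈412, window 285–545). Now pressing.

Request:
{"name": "arm_command", "arguments": {
  "deltas": [
    [0,0.1,0.5,0,0,0],
    [0,0,0.5,0,0,0],
    [0,0,0.5,0,0,0]
  ]
}}

```text
time: 10.45
tool_pos: [0.6645, -0.2225, 0.0876]
tool_rot: [0.002, 0.742, 0.67, 0.001]
ft_force: [-0.0, 1.4, -0.4]
finger_gap: -0.003
```

Request:
{"name": "arm_command", "arguments": {
  "deltas": [
    [0,0,0.4,0,0,0],
    [0,0,0.4,0,0,0]
  ]
}}

```text
time: 10.65
tool_pos: [0.6644, -0.2226, 0.0796]
tool_rot: [0.002, 0.742, 0.67, 0.001]
ft_force: [-1.1, -0.0, 2.4]
finger_gap: -0.004
```

```bash
python3 plan.py .0905 -.0495 .071 90 0
```

```text
t 10.65 nest pos mm [ 92.4 -50.9  79.6] F nest [-1.14 -0.13  2.41] j [-0.45  0.6   1.32 -0.    1.21 -0.35]
delta cm (cur tool) [ 0.15 -0.19  0.86] (after turn) [ 0.14 -0.19  0.86] rot deg [0.22 0.09 0.05]
remaining nest mm [-1.9  1.4 -8.6]
```

Request:
{"name": "arm_command", "arguments": {
  "deltas": [
    [0.05,-0.1,0.3,0,0,0],
    [0,0,0.3,0,0,0]
  ]
}}

```text
time: 10.85
tool_pos: [0.6636, -0.2226, 0.0736]
tool_rot: [0.003, 0.742, 0.67, 0.001]
ft_force: [-1.9, -0.2, 2.3]
finger_gap: -0.002
```

Request:
{"name": "arm_command", "arguments": {
  "deltas": [
    [0,0,0.3,0,0,0]
  ]
}}

```text
time: 10.95
tool_pos: [0.6635, -0.2226, 0.0719]
tool_rot: [0.002, 0.742, 0.67, 0.0]
ft_force: [-6.3, 2.1, 16.1]
finger_gap: -0.001
```

```bash
python3 plan.py .0905 -.0495 .071 90 0
```

```text
t 10.95 nest pos mm [ 91.5 -51.   71.9] F nest [-6.52  1.41 16.05] j [-0.45  0.61  1.33 -0.    1.2  -0.34]
delta cm (cur tool) [ 0.15 -0.1   0.09] (after turn) [ 0.15 -0.1   0.09] rot deg [0.23 0.14 0.05]
remaining nest mm [-1.   1.5 -0.9]
```

The force jumped to 16 N at z = 71.9 mm, so the lever is on its stop. I'll hold briefly and then withdraw straight up.

Request:
{"name": "arm_command", "arguments": {
  "deltas": [
    [0,0,0.15,0,0,0],
    [0,0,0.15,0,0,0],
    [0,0,0.15,0,0,0]
  ]
}}

```text
time: 11.25
tool_pos: [0.6636, -0.2226, 0.072]
tool_rot: [0.002, 0.742, 0.67, 0.0]
ft_force: [-4.3, 0.7, 7.4]
finger_gap: 0.002
```

Request:
{"name": "arm_command", "arguments": {
  "deltas": [
    [0,0,-0.5,0,0,0],
    [0,0,-1,0,0,0],
    [0,0,-1,0,0,0]
  ]
}}

```text
time: 11.55
tool_pos: [0.6625, -0.2216, 0.096]
tool_rot: [0.001, 0.742, 0.67, 0.0]
ft_force: [-0.4, -0.8, -0.2]
finger_gap: -0.001
```

```bash
python3 plan.py .0905 -.05 .2 90 0
```

```text
t 11.55 nest pos mm [ 90.4 -50.1  96. ] F nest [-0.33 -0.88 -0.17] j [-0.45  0.58  1.32 -0.    1.24 -0.34]
delta cm (cur tool) [  0.     0.02 -10.4 ] (after turn) [ 1.00e-02  1.00e-02 -1.04e+01] rot deg [0.06 0.05 0.06]
remaining nest mm [1.00e-01 1.00e-01 1.04e+02]
```

Request:
{"name": "arm_command", "arguments": {
  "deltas": [
    [0,0,-2,0,0,0],
    [0,0,-3,0,0,0],
    [0,0,-4,0,0,0],
    [0,0,-4,0,0,0],
    [-1,-2,-1.5,0,0,0],
    [-3,-3,-0.2,0,0,0],
    [-3,-3.5,-0.2,0,0,0],
    [-3,-3.5,-0.2,0,0,0],
    [-3,-3.5,-0.2,0,0,0],
    [-3,-3.5,-0.2,0,0,0],
    [-3,-3.5,-0.2,0,0,0],
    [-3,-3,-0.2,0,0,0],
    [0,0,0,0,0,0]
  ]
}}

```text
time: 12.85
tool_pos: [0.382, -0.422, 0.2721]
tool_rot: [0.011, 0.74, 0.673, 0.002]
ft_force: [1.2, 0.6, 0.0]
finger_gap: 0.002
```

```bash
python3 plan.py .0905 -.05 .2 90 0;python3 look.py side g8.png 255 165 415 285;python3 look.py top g9.png 260 125 415 235
```

```text
t 12.85 nest pos mm [-168.1 -278.1  272.1] F nest [1.13 0.77 0.03] j [-0.99  0.15  1.52  0.01  1.45 -0.9 ]
delta cm (cur tool) [22.71 25.9   7.41] (after turn) [22.81 25.86  7.21] rot deg [1.07 0.72 0.43]
remaining nest mm [258.6 228.1 -72.1]
```

View pics/g8.png

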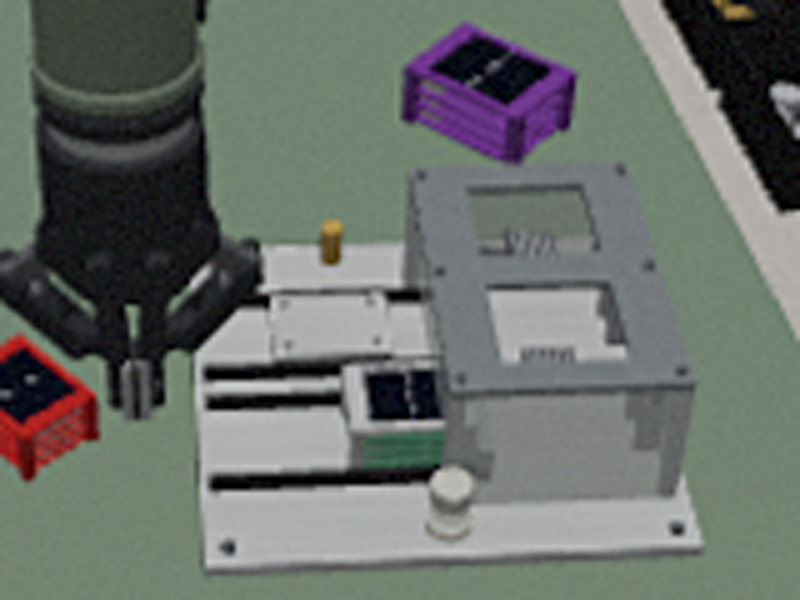

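View pics/g9.png

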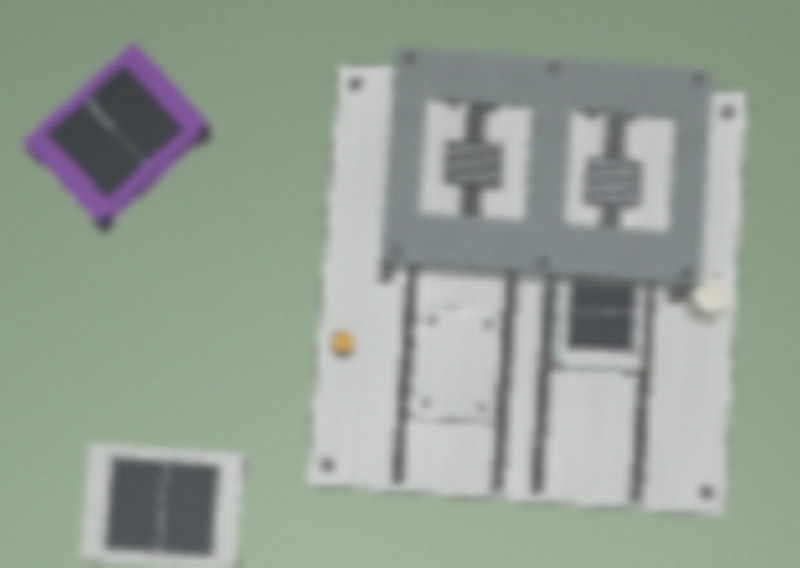

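The right paddle, side crop (548,352), now sits lower than the left one at (528,240). The module is under the guard, and the blank, standoff and jar look unmoved. One last numeric check, then I'll hand in.

```bash
python3 - <<'E'
from h import *
from plan import O,RN
for n,fr,r in(("before",load("side"),-.0445),("side",load("side_l"),0),("top before",load("top"),-.0445),("top",load("top_l"),0)):
    g=cv2.cvtColor(fr["pixels"],cv2.COLOR_BGR2GRAY)
    xs=np.arange(-.040,-.014,.0005)+r
    P=[np.mean([cv2.getRectSubPix(g,(1,1),tuple(map(float,proj(fr,RN@np.array([x,y,.052])+np.r_[O,0])[0])))[0,0] for y in np.linspace(-.066,-.034,9)]) for x in xs]
    d=np.diff(P);print(n,"panel edge x",xs[d.argmin()].round(4))
a,b=load("side"),load("side_l")
d=cv2.absdiff(a["pixels"],b["pixels"]).max(2)
print("blank region diff",d[222:240,312:334].mean(),"standoff",d[208:220,316:328].mean(),"jar",d[255:275,338:352].mean(),"left lever",d[205:220,350:380].mean(),"right lever",d[225:240,355:375].mean())
E
python3 -c "
from bench import workorder;print(workorder.job_done())"
```

```text
before panel edge x -0.0725
side panel edge x -0.0265
top before panel edge x -0.072
top panel edge x -0.0265
blank region diff 14.659090909090908 standoff 3.4305555555555554 jar 11.835714285714285 left lever 3.3377777777777777 right lever 16.563333333333333
the job is handed in; nothing more can be done
None
```

I pushed the board-stack module home in the right lane and pressed that lane's lever fully down. The job was handed in at about 13 s, and no verdict came back.

- **Push:** I pushed with closed fingertips, low on the module. The panel edge moved about 45.5 mm in both views, which puts the centre within about 1 mm of home. At the stop, the arm stopped advancing and the force rose to about 9 N. It was still home in the last pictures.
- **Lever:** I went through the right window, with about 7 mm of clearance between the finger linkage and the frame. The paddle hit its stop at 72 mm above the bench, with force going from 2 to 16 N, and I held it there about 0.3 s. I saw no force that suggested touching the guard. The last side picture shows the right paddle down and the left one up.
- **Left alone:** The standoff and the left lever barely changed between the first and last pictures. The simple difference score was higher at the blank (15) and the jar (12). By eye both are in the same place, and I put the score down to changed shading and the module's new position nearby. I did not re-measure their positions.
- **Final pose:** The arm was clear of everything at 0.27 m height when I handed in.

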